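# Bring the bench magnifier out to its working hole

## Task

Bring the jeweller's bench magnifier into use: squeeze in the red sprung button on its telescopic arm, draw the sleeve with the lens straight out until the button pops through the next hole and locks, and feel for that catch rather than heaving the sleeve against the button. Then swing the black dust cover right off the lens to its stop by the red knob and let go. Keep off the glass, and leave the saw, the jar and the wax block where they are.

Things in the scene. Friction and masses are not known exactly. Their poses are not given: they have to be found in the camera images.
- stand: fixed foot and pillar of the bench magnifier: dark foot 110 x 90 x 12 mm, steel pillar 25 mm thick, 243 mm high; origin on the pillar's axis at the bench top, z up. The telescopic arm runs level from the pillar along the stand's +x, its centre line 200 mm above the bench
- tube_end (a point): outer end of the fixed inner tube (steel, 18 mm square, hidden inside the sleeve), 217 mm out from the pillar axis
- sleeve: 24 mm square aluminium tube (wall 1.5 mm) with the lens head; slides over the fixed inner tube. Origin on its centre line level with its parked hole; axes as the stand's, +x outwards. From the origin the tube reaches 128 mm back to the pillar and 115 mm out, then the lens head. A black finger collar, 34 mm square, rings it from 15 to 21 mm out
- parked_hole (a point): the sleeve's parked hole (12 mm), on its -y face at the sleeve's origin, now holding the button. The next hole is in the brass index plate on the same face, nearer the pillar. The plate is set differently on each stand: the button meets that hole after 48 to 87 mm of travel, how many is not known beforehand. The sleeve drags with about 3 N and has an end stop at 100 mm
- grip (a point): same point as the sleeve's origin; moves with the sleeve. Side faces 12 mm to either side, top face 12 mm up. When parked the red button stands out of the hole here, so fingers closed across the sleeve here (along the stand's y) squeeze the button in flush; drawn outwards they bear on the collar
- red_button: red round-nosed sprung button, 10 mm thick, in the fixed inner tube 160 mm from the pillar axis, 200 mm above the bench, on the stand's -y side; moves only in and out along the stand's y (7 mm of travel). Origin on the arm's centre line when fully out. It must not be strained by over 15 N
- button_tip (a point): tip of the button's nose: 16 mm from the arm's centre line when out (4 mm proud, locking the sleeve with 1 mm of play), 12 mm when flush, 10.5 mm under the plain wall. Spring 3 N when out, 5 N under the wall. Squeezed flush, the round nose slips under the hole's edge when the sleeve is drawn with 8 to 12 N, drag included
- cover (a joint): angle of the dust cover, rad: 0 shut over the lens, grows counter-clockwise seen from above (the knob leaves the lens outwards, away from the pillar); stop at 1.75. Friction pivot of 0.1 N m, stays where it is left; begins between 0 and 0.25
- cover_knob (a point): centre of the top of the red knob on the middle of the dust cover (black disc 92 mm across, 3 mm thick): upright cylinder 15 mm thick and 20 mm high standing on the cover, its top 236 mm above the bench
- cover_pivot (a point): pivot screw of the dust cover, on top of the cover beside the lens ring, 62 mm from the knob's axis; the pivot is vertical and moves with the sleeve
- lens_ring (a point): centre of the lens head: white ring 110 mm across, 22 mm high, 170 mm out from the sleeve's origin at the same height
- lens_glass: the lens, a clear disc 90 mm across inside the ring, its top 9 mm below the cover; origin at its centre; not to be touched
- wax_block: loose blue wax block 50 x 45 x 70 mm high, origin under its centre; leave alone
- jar: loose glass jar 72 mm across, 120 mm high, origin under its centre; leave alone
- saw_frame: loose jeweller's saw lying flat, 255 x 115 x 22 mm, origin near the middle of the blade's line; leave alone

How it is judged:
On the way, in this order (a step that is already met when the one before it is completed fails the run):
1. the button is pressed in and the sleeve has been drawn off the parked hole (y of button_tip in the frame of stand above -0.0125 m and x of sleeve in the frame of stand above 0.17 m), for 0.05 s.
2. the button has popped out through the working hole (y of button_tip in the frame of stand below -0.0145 m and x of sleeve in the frame of stand above 0.205 m), for 0.3 s.
At the end, for the whole second after the job is handed in: The button stands out through the working hole (within 1.5 mm of fully out, sleeve drawn more than 45 mm), the cover is open past 1.6 rad (stop at 1.75), sleeve and cover at rest. The button was never strained over 15 N, the glass never touched, saw, jar and wax block within 20 mm of their starts (all of step 2 and value of joint cover above 1.6 rad and linear speed of sleeve below 0.005 m/s and velocity of joint cover below 0.05 rad/s).
It fails at once if the sleeve is heaved against the sprung button: more than 15 N between them (contact force between red_button and sleeve above 15 N).
It fails at once if the robot touches the lens glass (contact force between any of the fingers, the arm and lens_glass above 0.5 N).
It fails at once if the saw, jar or wax block is shifted by more than 20 mm (distance of any of saw_frame, jar, wax_block from where it was at the start of the episode above 0.02 m).
It also fails if it takes over 58 s, if anything falls off the work surface, if the arm or the gripper's body presses on something with over 40 N, if the wrist force passes 120 N, or if a joint passes its speed limit or range.

## Robot

A 7-joint arm with a two-finger parallel gripper is mounted at the origin on the work surface. World frame = base frame: x ahead of the robot, y to its left, z up, the work surface at z = 0. Lengths are in m, angles in rad, forces in N, time in s.
With the tool pointing down it reaches from about 0.4 to 0.875 m from the base axis. Payload 4.4 kg.
Tool frame: the origin (TCP) lies at the centre of the arm's flange, where the gripper is bolted on; the fingertips stand 173 mm ahead of it and the grasp point (between the pads) lies 155 mm ahead of it; z points along the fingers, y is the line along which they close (so a half turn about z gives the same grasp; the last joint's range is limited). The gripper opens to 85 mm and grips with 20 to 120 N. Pads are 22 mm wide; open, the fingers measure 114 mm over their backs; the gripper's body (76 mm by 85 mm) begins 54 mm behind the grasp point. The pads swing forward as they close: fully open they stand 13 mm farther back than shut.
Start: joints at [-1.208, 0.628, 0.038, 1.517, -0.027, 0.996, -0.02], TCP at [0.27, 0.591, 0.405] pointing down, gripper open.
Joint ranges: [-3.06, 3.06], [-0.37, 2.12], [-1.25, 1.32], [0.18, 2.47], [-1.1, 4.24], [0.23, 1.98], [-2.94, 2.94]. Speed limits (rad/s): [2.57, 2.57, 3.14, 3.14, 3.14, 3.14, 3.14].

## Interface

Orientations are given as a 3x3 rotation matrix whose columns are the frame's x, y, z axes.
In Python, from bench import manip gives the robot as it stands. The module is installed in compiled form; this text tells all that it offers.
- The arm moves only by the tool step_arm, never from a script. Its arguments are lists of equal length, an entry for each row: "dp": the shift along the tool's x, y, z each as a share of 0.4 m, from -1 to 1, a list of three; "turn": the turn, a rotation vector about the tool's x, y, z each as a share of pi rad, from -1 to 1, a list of three. In form: {"dp": [[dx, dy, dz], ...], "turn": [[wx, wy, wz], ...]}. A call has exactly 5 rows; each row is the pose to reach, as a shift and turn from the pose commanded when the call began, along the tool's axes at that moment, turning the shorter way round; what a row does not reach only later rows make up. A row lasts 1/10 s, in which the tool goes at most 50 mm and 8.59 degrees, less where a joint would pass 70% of its speed; a pose out of reach is approached as far as the arm can. A call with a number of a shift or a turn outside -1 to 1 is refused whole. A call with a gripper value outside its range is refused whole. "claw" is the opening, from 0 (shut) to 1 (fully open), set as the call begins (left out, the last holds). The fingers move at their own pace and stop on an object; the grip force is fixed at half the most. Time passes only in rows, so rows that repeat a pose let the fingers close, or fill a call up. It gives the time, the measured TCP pose, the force, the opening and the grip force at its end, in the units of the state.
- manip.read_state(): the state, without advancing time (a new reading comes with each control period).
- manip.snapshot(name): name is "side" or "top" or "wrist"; returns the picture (420x560x3 uint8, blue, green, red); there is no depth.
- manip.get_calibration(name): a dict with "camera_matrix" (3x3 intrinsics, pixels), "rvec" (rotation vector, rad) and "tvec" (3), from world to camera coordinates, as OpenCV has them; the wrist camera has in their place "mount" (4x4, takes a point from camera to tool coordinates, whose origin is the TCP and whose axes are the flange's). Camera axes: x right, y down, z forward; pixel columns grow to the right and rows downward; lengths in m; the calibration is good to about 2 mm. The wrist camera is an equidistant fisheye: a pixel r from the principal point sees the ray r / f radians off the axis. A picture is of the moment at which its call begins: read the wrist's pose just before it. get_calibration takes no time and is no camera call.
- manip.sign_off(): hands the job in; it is judged then, once.
The state is a dict: "time_s": time; "qpos": joint angles; "joint_velocities": joint speeds; "effort": joint torques, N m; "position": TCP position; "tool_rot": TCP orientation; "force": force on the tool from outside, world axes, zero at the start; "wrist_torque": the same for the moment, N m; "gripper_width": finger opening in m; "grasp_force": force on a finger pad.
Only numpy, scipy, OpenCV 4.12 (cv2) and the standard library are available. Lean on these libraries where they do the work, as an engineer would, in place of code of your own. Each camera call takes 0.05 s, during which the arm holds its last target. There are 200 camera calls.

## Working session

There is one attempt and no reset: what is moved stays moved. The work goes in short steps, Python scripts to look and compute and a tool call to move; the robot and the scene stay as the last step left them, time stands still between calls to the robot, and variables do not carry over. Pictures are saved under pics/ and viewed, at most 10 in all, crops included, and the job is handed in when it is done.

Besides the shell and the picture viewer there is one more tool, called after "Emit:" as name(argument=value, ...), one argument or row to a line, values as JSON. step_arm: Moves the arm, as the interface text tells. Its arguments: {"type":"object","properties":{"dp":{"type":"array"},"turn":{"type":"array"},"claw":{"type":"number"}},"required":["dp","turn"]}

```bash
mkdir -p pics; python3 - <<'E'
from bench import manip
import cv2,numpy as np
s=manip.read_state();print(s)
for n in("side","top"):
    cv2.imwrite(f"pics/{n}0.png",manip.snapshot(n)); c=manip.get_calibration(n); print(n,{k:np.array(v).round(4).tolist() for k,v in c.items()})
print(manip.get_calibration("wrist"))
E
```

```text
{'time_s': 0.0, 'qpos': array([-1.20777616,  0.62937121,  0.03843729,  1.51837151, -0.02701104,
        0.99631971, -0.02001616]), 'joint_velocities': array([ 0.00092399, -0.00040336, -0.00010539, -0.00119309,  0.00036622,
        0.00092626,  0.00029646]), 'effort': array([-3.88597691e-04, -5.63417387e+01,  1.22609898e+00, -1.93448067e+01,
        1.10155408e-02,  1.01170165e-02, -9.78798994e-06]), 'position': array([0.2701106 , 0.59089042, 0.40377132]), 'tool_rot': array([[-9.09449278e-01,  4.15814110e-01, -7.97633401e-04],
       [ 4.15814875e-01,  9.09447533e-01, -1.78155949e-03],
       [-1.53918429e-05, -1.95190582e-03, -9.99998095e-01]]), 'force': array([-0.254841  , -0.70433895, -0.48250394]), 'wrist_torque': array([0.03134023, 0.02147694, 0.01122016]), 'grasp_force': 0.0, 'gripper_width': 0.08565557985570152}
side {'camera_matrix': [[432.6422, 0.0, 281.9402], [0.0, 432.6422, 217.8348], [0.0, 0.0, 1.0]], 'rvec': [2.0373, -0.4553, 0.2443], 'tvec': [-0.5846, 0.2607, 0.7501]}
top {'camera_matrix': [[514.5372, 0.0, 277.1489], [0.0, 514.5372, 209.9265], [0.0, 0.0, 1.0]], 'rvec': [2.1389, -2.1056, 0.175], 'tvec': [-0.0483, 0.6393, 0.9932]}
{'camera_matrix': array([[325.1922621 ,   0.        , 277.29175174],
       [  0.        , 325.1922621 , 212.02969066],
       [  0.        ,   0.        ,   1.        ]]), 'mount': array([[-3.98801798e-04, -9.55703463e-01, -2.94330990e-01,
         7.51144371e-02],
       [ 9.99999907e-01, -4.28872824e-04,  3.76225489e-05,
         1.63167839e-03],
       [-1.62186563e-04, -2.94330948e-01,  9.55703545e-01,
         3.11460778e-02],
       [ 0.00000000e+00,  0.00000000e+00,  0.00000000e+00,
         1.00000000e+00]])}
```

View pics/top0.png

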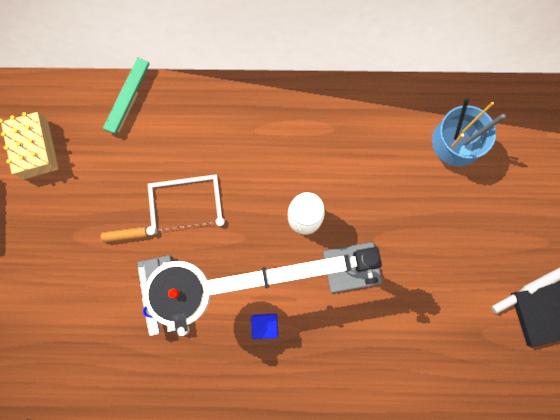

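View pics/side0.png

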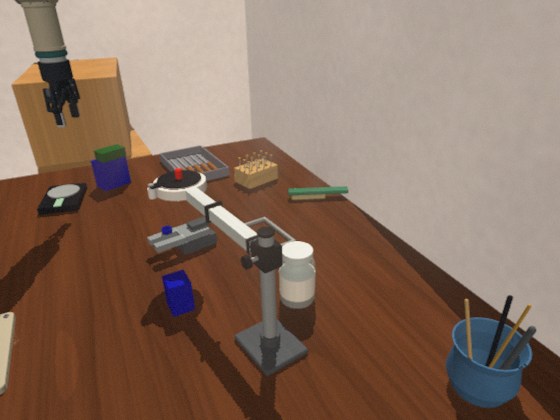

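The top view shows the pillar at about (368,258), the collar at (265,277), the lens at (177,293), the red knob at (173,294) and the pivot at (180,322). The jar is at (306,213), the saw at (185,210) and the wax at (265,327).

```bash
cat > h.py <<'E'
from bench import manip
import cv2,numpy as np
def ray(n,uv):
    c=manip.get_calibration(n);K=np.array(c["camera_matrix"]);R=cv2.Rodrigues(np.array(c["rvec"]))[0];t=np.array(c["tvec"]).ravel()
    d=R.T@np.linalg.solve(K,[*uv,1.]);return -R.T@t,d/np.linalg.norm(d)
def wray(s,uv):
    c=manip.get_calibration("wrist");K=np.array(c["camera_matrix"]);M=np.array(c["mount"])
    v=(np.array(uv)-K[:2,2])/K[0,0];r=np.hypot(*v)
    d=np.array([*(v/r*np.sin(r)),np.cos(r)]);R=s["tool_rot"]
    return s["position"]+R@M[:3,3],R@M[:3,:3]@d
def onz(r,z): o,d=r;return o+d*(z-o[2])/d[2]
def tri(a,b):
    A=sum(np.eye(3)-np.outer(d,d) for o,d in(a,b));return np.linalg.solve(A,sum((np.eye(3)-np.outer(d,d))@o for o,d in(a,b)))
def red(im,amin=15):
    h=cv2.cvtColor(im,cv2.COLOR_BGR2HSV);m=((h[...,0]<6)|(h[...,0]>174))&(h[...,1]>200)&(h[...,2]>150)
    n,l,st,ce=cv2.connectedComponentsWithStats(m.astype(np.uint8));return [(st[i].tolist(),ce[i].round(1).tolist()) for i in range(1,n) if st[i,4]>=amin]
E
python3 - <<'E'
from h import *
T=cv2.imread("pics/top0.png");S=cv2.imread("pics/side0.png")
rt,rs=red(T),red(S);print(rt,rs)
# ring: white blob near lens, hull circle
h=cv2.cvtColor(T,cv2.COLOR_BGR2HSV);m=((h[...,1]<60)&(h[...,2]>170)).astype(np.uint8)
m[:, 228:]=0; m[:250]=0; 
# arm white strip
a=((h[...,1]<60)&(h[...,2]>150)).astype(np.uint8);a[:250]=0;a[310:]=0;a[:,:215]=0;a[:,345:]=0
y,x=np.nonzero(a);vx,vy,x0,y0=cv2.fitLine(np.stack([x,y],1).astype(np.float32),cv2.DIST_HUBER,0,.01,.01).ravel()
print("line",vx,vy,x0,y0)
for u in(215,265,340): print(u,onz(ray("top",(u,y0+(u-x0)*vy/vx)),.212).round(4))
for nm,uv,z in[("knob",(173,294),.236),("pillar",(368,258),.243),("collar",(265,277),.217),("pivot",(180,322),.217),("ringctr",(177,293),.211),("jar",(306,213),.12),("wax",(265,327),.07)]: print(nm,onz(ray("top",uv),z).round(4))
print("knobtri",tri(ray("top",(173,294)),ray("side",(178.5,173))))
print(tri(ray("top",(368,258)),ray("side",(266,234))))
E
```

```text
[([169, 289, 10, 9, 59], [173.6, 293.2])] [([175, 169, 6, 10, 42], [177.5, 173.0])]
line 0.9872637 -0.15909246 282.25278 274.6201
215 [0.4808 0.0624 0.212 ]
265 [ 0.4957 -0.0219  0.212 ]
340 [ 0.5181 -0.1489  0.212 ]
knob [0.465  0.1278 0.236 ]
pillar [ 0.5285 -0.1915  0.243 ]
collar [ 0.4961 -0.022   0.217 ]
pivot [0.4195 0.1178 0.217 ]
ringctr [0.4671 0.1264 0.211 ]
jar [ 0.6235 -0.0944  0.12  ]
wax [ 0.407  -0.0188  0.07  ]
knobtri [0.4662233  0.12968226 0.22619977]
[ 0.53045506 -0.19321302  0.23455624]
```

```bash
cat >> h.py <<'E'
U=np.array([-.174,.985,0]);U/=np.linalg.norm(U);L=np.array([U[1],-U[0],0]) # L = stand -y
O=np.array([.499,-.0397,0])
RT=np.stack([U,L,[0,0,-1]],1)
from scipy.spatial.transform import Rotation as Ro
def plan(along,lat,z,R=RT,s=None):
    s=s or manip.read_state();p=O+along*U+lat*L+[0,0,z]
    print("dp",(s["tool_rot"].T@(p-s["position"])/.4).round(4).tolist(),"turn",(Ro.from_matrix(s["tool_rot"].T@R).as_rotvec()/np.pi).round(4).tolist(),"target",p.round(3))
def where(s=None):
    s=s or manip.read_state();d=s["position"]-O
    print("t",round(s["time_s"],2),"along",(d@U).round(4),"lat",(d@L).round(4),"z",d[2].round(4),"Fu",(s["force"]@U).round(2),"Fl",(s["force"]@L).round(2),"Fz",s["force"][2].round(2),"w",round(s["gripper_width"],4),"gf",round(s["grasp_force"],1))
E
python3 -c "
from h import *
print(np.linalg.det(RT));where();plan(-.115,.14,.45)"
```

```text
0.9999999999999998
t 0.1 along 0.6608 lat -0.1157 z 0.4039 Fu -0.41 Fl -0.2 Fz -0.15 w 0.0854 gf 0.0
dp [-1.6273, -1.2342, -0.1132] turn [-0.0005, 0.0003, 0.3079] target [ 0.657 -0.129  0.45 ]
```

Emit:
step_arm(
  dp=[
    [-0.5,-0.36,-0.11],
    [-0.5,-0.36,-0.11],
    [-0.5,-0.36,-0.11],
    [-0.5,-0.36,-0.11],
    [-0.5,-0.36,-0.11],
  ],
  turn=[
    [0,0,0.238],
    [0,0,0.238],
    [0,0,0.238],
    [0,0,0.238],
    [0,0,0.238],
  ],
  claw=1,
)

```text
time_s: 0.6
position: [0.3927, 0.3754, 0.4488]
tool_rot: [[-0.379, 0.926, -0.0], [0.926, 0.379, -0.0], [-0.0, -0.0, -1.0]]
force: [1.8, 0.9, 0.7]
gripper_width: 0.0852
grasp_force: 0.0
```

```bash
python3 -c "
from h import *
where();plan(-.115,.14,.45);print(manip.read_state()['qpos'])"
```

```text
t 0.6 along 0.4273 lat -0.0325 z 0.4488 Fu 0.55 Fl 1.9 Fz 0.71 w 0.0852 gf 0.0
dp [-1.4162, 0.1344, -0.003] turn [-0.0001, 0.0, 0.0679] target [ 0.657 -0.129  0.45 ]
[-0.99559718  0.43512738  0.26401494  1.7659215  -0.13491672  0.95864721
 -0.28910006]
```

Emit:
step_arm(
  dp=[
    [-0.62,0.06,0],
    [-0.62,0.06,0],
    [-0.62,0.06,0],
    [-0.62,0.06,0],
    [-0.62,0.06,0],
  ],
  turn=[
    [0,0,0.068],
    [0,0,0.068],
    [0,0,0.068],
    [0,0,0.068],
    [0,0,0.068],
  ],
)

```text
time_s: 1.1
position: [0.51, 0.1557, 0.4485]
tool_rot: [[-0.18, 0.984, -0.0], [0.984, 0.18, -0.0], [0.0, -0.0, -1.0]]
force: [1.0, -0.3, -0.1]
gripper_width: 0.0855
grasp_force: 0.0
```

```bash
python3 -c "
from h import *
where();plan(-.115,.14,.40);print(manip.read_state()['qpos'])"
```

```text
t 1.1 along 0.1905 lat 0.0448 z 0.4485 Fu -0.5 Fl 0.98 Fz -0.1 w 0.0855 gf 0.0
dp [-0.7652, 0.2334, 0.1211] turn [-0.0001, -0.0, 0.0019] target [ 0.657 -0.129  0.4  ]
[-0.59314753  0.42843626  0.35334505  1.79374777 -0.17761211  0.95088661
  0.01538519]
```

Emit:
step_arm(
  dp=[
    [-0.12,0.04,0],
    [-0.58,0.2,0.1],
    [-0.58,0.2,0.1],
    [-0.58,0.2,0.1],
    [-0.58,0.2,0.1],
  ],
  turn=[
    [0,0,0],
    [0,0,0],
    [0,0,0],
    [0,0,0],
    [0,0,0],
  ],
)

```text
time_s: 1.6
position: [0.6305, -0.058, 0.4078]
tool_rot: [[-0.18, 0.984, -0.001], [0.984, 0.18, 0.0], [0.001, -0.001, -1.0]]
force: [0.4, 1.2, -0.0]
gripper_width: 0.085
grasp_force: 0.0
```

Emit:
step_arm(
  dp=[
    [-0.19,0.04,0.02],
    [-0.19,0.04,0.02],
    [-0.19,0.04,0.02],
    [-0.19,0.04,0.02],
    [-0.19,0.04,0.02],
  ],
  turn=[
    [0,0,0],
    [0,0,0],
    [0,0,0],
    [0,0,0],
    [0,0,0],
  ],
)

```text
time_s: 2.1
position: [0.6592, -0.1263, 0.4004]
tool_rot: [[-0.182, 0.983, -0.001], [0.983, 0.182, 0.002], [0.002, -0.0, -1.0]]
force: [-0.6, 0.3, -0.6]
gripper_width: 0.085
grasp_force: 0.0
```

```bash
python3 -c "
from h import *
import pickle
s=manip.read_state();where(s);im=manip.snapshot('wrist');cv2.imwrite('pics/w1.png',im);pickle.dump(s,open('s1.pkl','wb'));print(red(im,5))"
```

```text
t 2.1 along -0.1131 lat 0.1427 z 0.4004 Fu 0.39 Fl -0.58 Fz -0.63 w 0.085 gf 0.0
[]
```

View pics/w1.png

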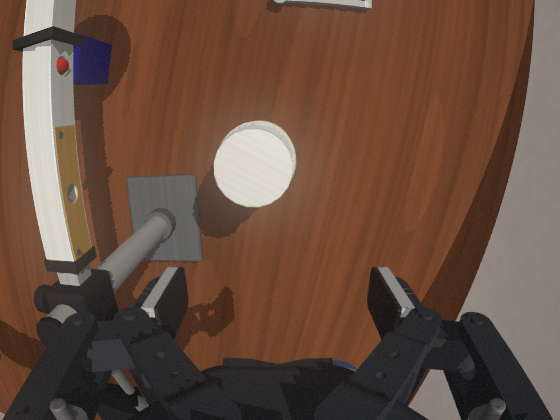

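The wrist view shows the -y face: button at (62,66), brass plate with its hole at (71,193), collar at about (50,40).

```bash
python3 - <<'E'
from h import *
import pickle
s=pickle.load(open('s1.pkl','rb'));im=cv2.imread('pics/w1.png')
h=cv2.cvtColor(im,cv2.COLOR_BGR2HSV)
m=((h[...,0]<8)|(h[...,0]>172))&(h[...,1]>150)&(h[...,2]>90);m[:50]=0;m[85:]=0;m[:,50:76][:]=m[:,50:76];m[:,:50]=0;m[:,76:]=0
y,x=np.nonzero(m);b=(x.mean(),y.mean());print("button",b,len(x),x.min(),x.max(),y.min(),y.max())
def pl(uv,lat):
    o,d=wray(s,uv);n=L;k=(lat-(o-O)@n)/(d@n);p=o+k*d;return ((p-O)@U).round(4),p[2].round(4)
for lat in(.010,.012,.014,.016):print(lat,"button",pl(b,lat),"hole",pl((71.5,193.5),lat),"collar face bottom",pl((83,38),lat+.005),"plate ends",pl((66,124),lat),pl((78,258),lat))
print(cv2.resize(im[178:210,55:90],None,fx=1,fy=1).mean(2).astype(int)[::2,::2])
cv2.imwrite('pics/w1c.png',cv2.resize(im[20:270,10:110],None,fx=2.4,fy=2.4,interpolation=cv2.INTER_CUBIC))
E
```

```text
button (np.float64(61.22935779816514), np.float64(63.981651376146786)) 109 57 67 58 71
0.01 button (np.float64(0.0041), np.float64(0.1951)) hole (np.float64(-0.0792), np.float64(0.1924)) collar face bottom (np.float64(0.0232), np.float64(0.1777)) plate ends (np.float64(-0.0343), np.float64(0.191)) (np.float64(-0.1222), np.float64(0.1982))
0.012 button (np.float64(0.0035), np.float64(0.1977)) hole (np.float64(-0.0786), np.float64(0.195)) collar face bottom (np.float64(0.0223), np.float64(0.1807)) plate ends (np.float64(-0.0343), np.float64(0.1937)) (np.float64(-0.1209), np.float64(0.2008))
0.014 button (np.float64(0.0029), np.float64(0.2004)) hole (np.float64(-0.0779), np.float64(0.1977)) collar face bottom (np.float64(0.0213), np.float64(0.1837)) plate ends (np.float64(-0.0343), np.float64(0.1964)) (np.float64(-0.1196), np.float64(0.2033))
0.016 button (np.float64(0.0023), np.float64(0.203)) hole (np.float64(-0.0773), np.float64(0.2004)) collar face bottom (np.float64(0.0204), np.float64(0.1867)) plate ends (np.float64(-0.0344), np.float64(0.1991)) (np.float64(-0.1183), np.float64(0.
[... 507 characters left out ...]
 96 122  89  89  74  67]
 [210 209 213 153 100 101  86  88 106 109 197 145  96 109  87  88  89  64]
 [210 209 220 150 101 103  89  88 109 107 151 145  98  99  88  90  88  68]
 [210 210 214 150 103 101  91 107 107 108 124 140  98  98  92  89  89  65]
 [208 210 208 150 114  99  96  87 111 108 116 117 101 100  93  90  90  68]
 [209 210 210 182 132 102 102  88  88 109 128  98  98 100 113  88  89  73]
 [209 210 209 214 141 102 100  99  91 114 113  96 100  98 124  89  92  72]
 [210 210 210 220 147  99 100 100 101  99 100 100  98 100 114  90  88  80]
 [212 209 210 220 146  99  99  99 100 100 101  99  97  96 108  90  89  89]
 [212 208 210 213 143 104  98  98  99 101 101  94  98  95 102  89  90  91]]
```

View pics/w1c.png

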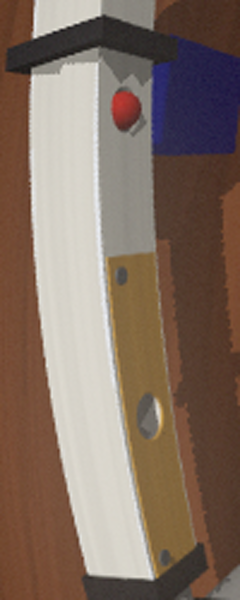

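Button sits at about +2 mm along and the hole at -78 mm, so the catch should come after about 79 ± 2 mm of travel. Next I move over the grip.

```bash
sed -i 's/^O=.*/O=np.array([.499,-.0397,0])+.001*U/' h.py; python3 -c "
from h import *
where();plan(0,0,.40)"
```

```text
t 2.15 along -0.1139 lat 0.1428 z 0.4006 Fu 0.47 Fl 0.48 Fz 0.07 w 0.0855 gf 0.0
dp [0.2877, -0.3546, 0.002] turn [-0.0, -0.0005, 0.0027] target [ 0.499 -0.039  0.4  ]
```

Emit:
step_arm(
  dp=[
    [0.288,-0.355,0],
    [0.288,-0.355,0],
    [0.288,-0.355,0],
    [0.288,-0.355,0],
    [0.288,-0.355,0],
  ],
  turn=[
    [0,0,0.002],
    [0,0,0.002],
    [0,0,0.002],
    [0,0,0.002],
    [0,0,0.002],
  ],
)

```text
time_s: 2.65
position: [0.4948, -0.0366, 0.4009]
tool_rot: [[-0.179, 0.984, -0.004], [0.984, 0.179, 0.003], [0.004, -0.003, -1.0]]
force: [0.8, -0.0, 1.2]
gripper_width: 0.0854
grasp_force: 0.0
```

```bash
python3 -c "
from h import *
import pickle
s=manip.read_state();where(s);im=manip.snapshot('wrist');cv2.imwrite('pics/w2.png',im);pickle.dump(s,open('s2.pkl','wb'));print(red(im,5));plan(0,0,.352)"
```

```text
t 2.65 along 0.0028 lat -0.0036 z 0.4009 Fu -0.16 Fl 0.8 Fz 1.24 w 0.0854 gf 0.0
[]
dp [-0.0031, 0.0034, 0.1234] turn [0.0001, -0.0006, 0.0013] target [ 0.499 -0.039  0.352]
```

View pics/w2.png

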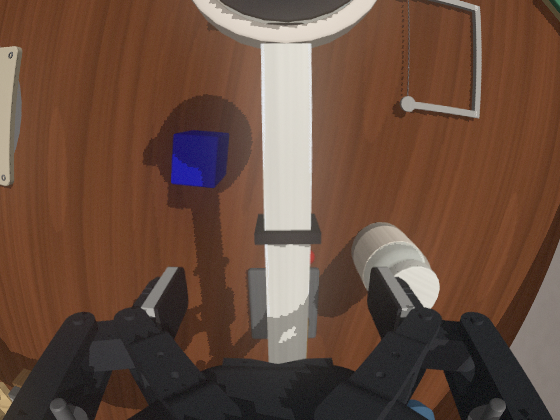

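The sleeve runs straight up the picture (columns 262-311), with the collar at rows 217-243 and the button just visible at (312,258).

```bash
python3 - <<'E'
from h import *
import pickle
s=pickle.load(open('s2.pkl','rb'));im=cv2.imread('pics/w2.png')
def c(uv,z):
    p=onz(wray(s,uv),z)-O;return (p@U).round(4),(p@L).round(4)
g=im.mean(2).astype(int)
print("collar col 288",g[208:252,288])
for y in(70,130,190,260):
    r=g[y,230:330];w=np.nonzero(r>185)[0]+230;print(y,w.min(),w.max(),c((w.min(),y),.212),c((w.max()+1,y),.212))
for y in(216,231,244):print(y,c((288,y),.217),c((288,y),.212))
E
```

```text
collar col 288 [211 211 212 210 210 210 209 211 210 210 211 210 211 211 210 210 210 211
 210 209 210 197 148  71  75  74  78  79  76  79  80  78  76  77  76  77
 162 203 210 209 211 209 209 210]
70 261 310 (np.float64(0.102), np.float64(-0.0116)) (np.float64(0.1023), np.float64(0.0122))
130 262 311 (np.float64(0.0727), np.float64(-0.0111)) (np.float64(0.0729), np.float64(0.0131))
190 264 310 (np.float64(0.0429), np.float64(-0.0102)) (np.float64(0.043), np.float64(0.0133))
260 266 309 (np.float64(0.0045), np.float64(-0.0094)) (np.float64(0.0046), np.float64(0.0142))
216 (np.float64(0.0309), np.float64(0.0018)) (np.float64(0.0294), np.float64(0.002))
231 (np.float64(0.023), np.float64(0.0019)) (np.float64(0.0212), np.float64(0.0021))
244 (np.float64(0.016), np.float64(0.002)) (np.float64(0.0139), np.float64(0.0022))
```

```bash
sed -i 's/^U=np.array(\[-.174,.985,0\])/U=np.array([-.190,.982,0])/; s/^O=.*/O=np.array([.4988,-.0387,0])+.0015*L/' h.py; python3 -c "
from h import *
print(O);where();plan(0,0,.352)"
```

```text
[ 0.50027269 -0.03841506  0.        ]
t 2.7 along 0.0011 lat -0.0028 z 0.4014 Fu -0.71 Fl 0.7 Fz 0.42 w 0.0855 gf 0.0
dp [-0.003, 0.0071, 0.1234] turn [0.0001, -0.0006, -0.0039] target [ 0.5   -0.038  0.352]
```

Emit:
step_arm(
  dp=[
    [-0.003,0.007,0.06],
    [-0.003,0.007,0.122],
    [-0.003,0.007,0.122],
    [-0.003,0.007,0.122],
    [-0.003,0.007,0.122],
  ],
  turn=[
    [0,0,-0.003],
    [0,0,-0.003],
    [0,0,-0.003],
    [0,0,-0.003],
    [0,0,-0.003],
  ],
)

```text
time_s: 3.2
position: [0.5027, -0.0412, 0.3529]
tool_rot: [[-0.183, 0.983, 0.002], [0.983, 0.183, -0.0], [-0.001, 0.002, -1.0]]
force: [0.4, -0.3, -0.3]
gripper_width: 0.0851
grasp_force: 0.0
```

```bash
python3 -c "
from h import *
where();plan(0,0,.352);print(manip.read_state()['wrist_torque'])"
```

```text
t 3.2 along -0.0032 lat 0.0019 z 0.3529 Fu -0.41 Fl 0.31 Fz -0.32 w 0.0851 gf 0.0
dp [0.0079, -0.0047, 0.0022] turn [0.0007, 0.0002, -0.0023] target [ 0.5   -0.038  0.352]
[-0.01071029  0.0291905   0.04820033]
```

Emit:
step_arm(
  dp=[
    [0.006,-0.003,0.002],
    [0.006,-0.003,0.002],
    [0.006,-0.003,0.002],
    [0.006,-0.003,0.002],
    [0.006,-0.003,0.002],
  ],
  turn=[
    [0,0,-0.002],
    [0,0,-0.002],
    [0,0,-0.002],
    [0,0,-0.002],
    [0,0,-0.002],
  ],
)

```text
time_s: 3.7
position: [0.5003, -0.0389, 0.3512]
tool_rot: [[-0.189, 0.982, 0.0], [0.982, 0.189, -0.0], [-0.0, 0.0, -1.0]]
force: [1.1, -0.3, 0.2]
gripper_width: 0.0853
grasp_force: 0.0
```

Emit:
step_arm(
  dp=[
    [0,0,0],
    [0,0,0],
    [0,0,0],
    [0,0,0],
    [0,0,0],
  ],
  turn=[
    [0,0,0],
    [0,0,0],
    [0,0,0],
    [0,0,0],
    [0,0,0],
  ],
  claw=0,
)

```text
time_s: 4.2
position: [0.5001, -0.039, 0.3514]
tool_rot: [[-0.189, 0.982, -0.0], [0.982, 0.189, 0.0], [0.0, -0.0, -1.0]]
force: [-0.8, 0.9, 4.9]
gripper_width: 0.0231
grasp_force: 60.3
```

```bash
python3 -c "
from h import *
where();print(manip.read_state()['wrist_torque'])"
```

```text
t 4.2 along -0.0006 lat -0.0003 z 0.3514 Fu 1.02 Fl -0.65 Fz 4.95 w 0.0231 gf 60.3
[-0.03306746  0.23977614  0.11589508]
```

Emit:
step_arm(
  dp=[
    [0.001,0,0],
    [0.002,0,0],
    [0.003,0,0],
    [0.004,0,0],
    [0.005,0,0],
  ],
  turn=[
    [0,0,0],
    [0,0,0],
    [0,0,0],
    [0,0,0],
    [0,0,0],
  ],
)

```text
time_s: 4.7
position: [0.4999, -0.0384, 0.3514]
tool_rot: [[-0.188, 0.982, 0.001], [0.982, 0.188, -0.002], [-0.002, 0.0, -1.0]]
force: [-2.1, -6.1, 5.8]
gripper_width: 0.0234
grasp_force: 60.4
```

```bash
python3 -c "
from h import *
where()"
```

```text
t 4.7 along 0.0001 lat -0.0004 z 0.3514 Fu -5.56 Fl -3.2 Fz 5.84 w 0.0234 gf 60.4
```

Emit:
step_arm(
  dp=[
    [0.001,0,0],
    [0.002,0,0],
    [0.003,0,0],
    [0.003,0,0],
    [0.003,0,0],
  ],
  turn=[
    [0,0,0],
    [0,0,0],
    [0,0,0],
    [0,0,0],
    [0,0,0],
  ],
)

```text
time_s: 5.2
position: [0.4997, -0.0376, 0.3514]
tool_rot: [[-0.188, 0.982, 0.001], [0.982, 0.188, -0.003], [-0.003, 0.0, -1.0]]
force: [-1.3, -5.9, 4.9]
gripper_width: 0.0234
grasp_force: 60.3
```

```bash
python3 -c "
from h import *
where()"
```

```text
t 5.2 along 0.0009 lat -0.0004 z 0.3514 Fu -5.54 Fl -2.41 Fz 4.85 w 0.0234 gf 60.3
```

Emit:
step_arm(
  dp=[
    [0.001,0,0],
    [0.002,0,0],
    [0.003,0,0],
    [0.003,0,0],
    [0.003,0,0],
  ],
  turn=[
    [0,0,0],
    [0,0,0],
    [0,0,0],
    [0,0,0],
    [0,0,0],
  ],
)

```text
time_s: 5.7
position: [0.4995, -0.0364, 0.3514]
tool_rot: [[-0.188, 0.982, 0.001], [0.982, 0.188, -0.003], [-0.003, 0.0, -1.0]]
force: [-1.2, -6.1, 4.2]
gripper_width: 0.0232
grasp_force: 60.3
```

```bash
python3 -c "
from h import *
where()"
```

```text
t 5.7 along 0.0021 lat -0.0004 z 0.3514 Fu -5.74 Fl -2.32 Fz 4.2 w 0.0232 gf 60.3
```

Emit:
step_arm(
  dp=[
    [0.001,0,0],
    [0.002,0,0],
    [0.003,0,0],
    [0.004,0,0],
    [0.004,0,0],
  ],
  turn=[
    [0,0,0],
    [0,0,0],
    [0,0,0],
    [0,0,0],
    [0,0,0],
  ],
)

```text
time_s: 6.2
position: [0.4993, -0.0352, 0.3514]
tool_rot: [[-0.188, 0.982, 0.001], [0.982, 0.188, -0.003], [-0.004, 0.001, -1.0]]
force: [-0.3, -7.6, 3.8]
gripper_width: 0.023
grasp_force: 60.2
```

```bash
python3 -c "
from h import *
where()"
```

```text
t 6.2 along 0.0033 lat -0.0004 z 0.3514 Fu -7.41 Fl -1.75 Fz 3.79 w 0.023 gf 60.2
```

Emit:
step_arm(
  dp=[
    [0.001,0,0],
    [0.002,0,0],
    [0.003,0,0],
    [0.004,0,0],
    [0.005,0,0],
  ],
  turn=[
    [0,0,0],
    [0,0,0],
    [0,0,0],
    [0,0,0],
    [0,0,0],
  ],
)

```text
time_s: 6.7
position: [0.499, -0.0341, 0.3514]
tool_rot: [[-0.187, 0.982, 0.002], [0.982, 0.187, -0.005], [-0.005, 0.001, -1.0]]
force: [0.5, -11.0, 3.3]
gripper_width: 0.0232
grasp_force: 59.8
```

```bash
python3 -c "
from h import *
where()"
```

```text
t 6.7 along 0.0044 lat -0.0004 z 0.3514 Fu -10.89 Fl -1.63 Fz 3.27 w 0.0232 gf 59.8
```

Emit:
step_arm(
  dp=[
    [0.001,0,0],
    [0.002,0,0],
    [0.002,0,0],
    [0.003,0,0],
    [0.003,0,0],
  ],
  turn=[
    [0,0,0],
    [0,0,0],
    [0,0,0],
    [0,0,0],
    [0,0,0],
  ],
)

```text
time_s: 7.2
position: [0.4987, -0.0326, 0.3514]
tool_rot: [[-0.187, 0.982, 0.001], [0.982, 0.187, -0.004], [-0.004, 0.001, -1.0]]
force: [-1.8, -7.5, 5.1]
gripper_width: 0.0233
grasp_force: 59.6
```

```bash
python3 -c "
from h import *
where()"
```

```text
t 7.2 along 0.006 lat -0.0004 z 0.3514 Fu -7.01 Fl -3.2 Fz 5.15 w 0.0233 gf 59.6
```

Emit:
step_arm(
  dp=[
    [0.001,0,0],
    [0.002,0,0],
    [0.004,0,0],
    [0.006,0,0],
    [0.008,0,0],
  ],
  turn=[
    [0,0,0],
    [0,0,0],
    [0,0,0],
    [0,0,0],
    [0,0,0],
  ],
)

```text
time_s: 7.7
position: [0.498, -0.0285, 0.3514]
tool_rot: [[-0.188, 0.982, 0.001], [0.982, 0.188, -0.003], [-0.003, 0.0, -1.0]]
force: [-0.6, -7.4, 4.3]
gripper_width: 0.0232
grasp_force: 59.7
```

```bash
python3 -c "
from h import *
where()"
```

```text
t 7.7 along 0.0101 lat -0.0004 z 0.3514 Fu -7.18 Fl -1.95 Fz 4.27 w 0.0232 gf 59.7
```

Emit:
step_arm(
  dp=[
    [0.015,0,0],
    [0.03,0,0],
    [0.05,0,0],
    [0.07,0,0],
    [0.085,0,0],
  ],
  turn=[
    [0,0,0],
    [0,0,0],
    [0,0,0],
    [0,0,0],
    [0,0,0],
  ],
)

```text
time_s: 8.2
position: [0.4915, 0.0049, 0.3514]
tool_rot: [[-0.188, 0.982, 0.001], [0.982, 0.188, -0.003], [-0.003, 0.0, -1.0]]
force: [-0.8, -8.0, 4.8]
gripper_width: 0.0233
grasp_force: 59.7
```

```bash
python3 - <<'E'
from h import *
import pickle
s=manip.read_state();where(s);im=manip.snapshot('wrist');cv2.imwrite('pics/w3.png',im);pickle.dump(s,open('s3.pkl','wb'))
g=im.mean(2).astype(int);print([ (y,int(v)) for y,v in enumerate(g[190:300,288],190)][::3])
t=manip.snapshot('top');cv2.imwrite('pics/t3.png',t)
r=red(t);print(r,[ (onz(ray('top',q[1]),.236)-onz(ray('top',(173.6,293.2)),.236)).round(4) for q in r])
E
```

```text
t 8.2 along 0.0442 lat -0.0004 z 0.3514 Fu -7.72 Fl -2.29 Fz 4.84 w 0.0233 gf 59.7
[(190, 210), (193, 211), (196, 210), (199, 210), (202, 211), (205, 211), (208, 210), (211, 210), (214, 211), (217, 210), (220, 210), (223, 210), (226, 210), (229, 212), (232, 210), (235, 211), (238, 210), (241, 210), (244, 210), (247, 211), (250, 210), (253, 210), (256, 210), (259, 209), (262, 210), (265, 211), (268, 76), (271, 78), (274, 78), (277, 79), (280, 80), (283, 77), (286, 105), (289, 209), (292, 210), (295, 210), (298, 210)]
[([141, 294, 10, 9, 66], [145.3, 298.0])] [array([-0.0085,  0.0461,  0.    ])]
```

Emit:
step_arm(
  dp=[
    [0.012,0,0],
    [0.024,0,0],
    [0.036,0,0],
    [0.048,0,0],
    [0.056,0,0],
  ],
  turn=[
    [0,0,0],
    [0,0,0],
    [0,0,0],
    [0,0,0],
    [0,0,0],
  ],
)

```text
time_s: 8.8
position: [0.4872, 0.027, 0.3514]
tool_rot: [[-0.188, 0.982, 0.001], [0.982, 0.188, -0.003], [-0.003, 0.0, -1.0]]
force: [-0.8, -7.0, 5.2]
gripper_width: 0.0237
grasp_force: 59.8
```

Emit:
step_arm(
  dp=[
    [0.001,0,0],
    [0.002,0,0],
    [0.003,0,0],
    [0.003,0,0],
    [0.003,0,0],
  ],
  turn=[
    [0,0,0],
    [0,0,0],
    [0,0,0],
    [0,0,0],
    [0,0,0],
  ],
)

```text
time_s: 9.3
position: [0.487, 0.0284, 0.3513]
tool_rot: [[-0.188, 0.982, 0.0], [0.982, 0.188, -0.002], [-0.002, -0.0, -1.0]]
force: [-1.5, -6.1, 6.1]
gripper_width: 0.0232
grasp_force: 59.8
```

```bash
python3 - <<'E'
from h import *
where();t=manip.snapshot('top')
r=red(t);print(r,[ (onz(ray('top',q[1]),.236)-onz(ray('top',(173.6,293.2)),.236)).round(4) for q in r])
E
```

```text
t 9.3 along 0.0682 lat -0.0004 z 0.3513 Fu -5.66 Fl -2.62 Fz 6.09 w 0.0232 gf 59.8
[([128, 296, 9, 9, 67], [131.9, 300.3])] [array([-0.0126,  0.068 , -0.    ])]
```

Emit:
step_arm(
  dp=[
    [0.001,0,0],
    [0.002,0,0],
    [0.003,0,0],
    [0.004,0,0],
    [0.004,0,0],
  ],
  turn=[
    [0,0,0],
    [0,0,0],
    [0,0,0],
    [0,0,0],
    [0,0,0],
  ],
)

```text
time_s: 9.85
position: [0.4867, 0.0298, 0.3514]
tool_rot: [[-0.188, 0.982, 0.0], [0.982, 0.188, -0.002], [-0.002, -0.0, -1.0]]
force: [-1.8, -6.1, 6.1]
gripper_width: 0.0235
grasp_force: 59.8
```

Emit:
step_arm(
  dp=[
    [0.001,0,0],
    [0.002,0,0],
    [0.003,0,0],
    [0.003,0,0],
    [0.003,0,0],
  ],
  turn=[
    [0,0,0],
    [0,0,0],
    [0,0,0],
    [0,0,0],
    [0,0,0],
  ],
)

```text
time_s: 10.35
position: [0.4865, 0.031, 0.3514]
tool_rot: [[-0.188, 0.982, 0.0], [0.982, 0.188, -0.002], [-0.002, -0.0, -1.0]]
force: [-1.2, -6.2, 6.0]
gripper_width: 0.0231
grasp_force: 59.8
```

Emit:
step_arm(
  dp=[
    [0.001,0,0],
    [0.002,0,0],
    [0.003,0,0],
    [0.004,0,0],
    [0.004,0,0],
  ],
  turn=[
    [0,0,0],
    [0,0,0],
    [0,0,0],
    [0,0,0],
    [0,0,0],
  ],
)

```text
time_s: 10.85
position: [0.4862, 0.0326, 0.3514]
tool_rot: [[-0.188, 0.982, 0.0], [0.982, 0.188, -0.002], [-0.002, -0.0, -1.0]]
force: [-1.8, -6.2, 6.3]
gripper_width: 0.023
grasp_force: 59.8
```

Emit:
step_arm(
  dp=[
    [0.001,0,0],
    [0.002,0,0],
    [0.003,0,0],
    [0.003,0,0],
    [0.003,0,0],
  ],
  turn=[
    [0,0,0],
    [0,0,0],
    [0,0,0],
    [0,0,0],
    [0,0,0],
  ],
)

```text
time_s: 11.35
position: [0.4858, 0.0343, 0.3514]
tool_rot: [[-0.188, 0.982, -0.0], [0.982, 0.188, -0.001], [-0.001, -0.0, -1.0]]
force: [-1.9, -4.0, 6.9]
gripper_width: 0.0231
grasp_force: 59.9
```

Emit:
step_arm(
  dp=[
    [0.001,0,0],
    [0.002,0,0],
    [0.002,0,0],
    [0.002,0,0],
    [0.002,0,0],
  ],
  turn=[
    [0,0,0],
    [0,0,0],
    [0,0,0],
    [0,0,0],
    [0,0,0],
  ],
)

```text
time_s: 11.85
position: [0.4856, 0.0358, 0.3513]
tool_rot: [[-0.189, 0.982, -0.0], [0.982, 0.189, -0.0], [-0.0, -0.0, -1.0]]
force: [-3.3, -1.7, 6.7]
gripper_width: 0.0232
grasp_force: 59.9
```

Emit:
step_arm(
  dp=[
    [0.001,0,0],
    [0.002,0,0],
    [0.002,0,0],
    [0.002,0,0],
    [0.002,0,0],
  ],
  turn=[
    [0,0,0],
    [0,0,0],
    [0,0,0],
    [0,0,0],
    [0,0,0],
  ],
)

```text
time_s: 12.35
position: [0.4853, 0.0372, 0.3513]
tool_rot: [[-0.189, 0.982, -0.001], [0.982, 0.189, 0.001], [0.001, -0.001, -1.0]]
force: [-2.5, -0.2, 7.9]
gripper_width: 0.0234
grasp_force: 60.0
```

```bash
python3 - <<'E'
from h import *
where();t=manip.snapshot('top');cv2.imwrite('pics/t4.png',t)
print(red(t,2))
t=manip.snapshot('wrist');print(red(t,3))
E
```

```text
t 12.35 along 0.0771 lat -0.0003 z 0.3513 Fu 0.26 Fl -2.53 Fz 7.88 w 0.0234 gf 60.0
[([273, 267, 2, 1, 2], [273.5, 267.0]), ([122, 297, 9, 9, 65], [126.2, 301.3])]
[]
```

Emit:
step_arm(
  dp=[
    [0.001,0,0],
    [0.002,0,0],
    [0.002,0,0],
    [0.002,0,0],
    [0.002,0,0],
  ],
  turn=[
    [0,0,0],
    [0,0,0],
    [0,0,0],
    [0,0,0],
    [0,0,0],
  ],
)

```text
time_s: 12.95
position: [0.4853, 0.0376, 0.3514]
tool_rot: [[-0.189, 0.982, -0.001], [0.982, 0.189, 0.0], [0.0, -0.0, -1.0]]
force: [-1.3, -0.8, 7.4]
gripper_width: 0.0231
grasp_force: 60.0
```

```bash
python3 - <<'E'
from h import *
where();t=manip.snapshot('top');cv2.imwrite('pics/t5.png',t)
print(red(t,2));print(t[262:272,268:280,2]-0.5*t[262:272,268:280,1]); print(cv2.imread('pics/t3.png')[262:272,268:280,2])
E
```

```text
t 12.95 along 0.0774 lat -0.0003 z 0.3514 Fu -0.54 Fl -1.42 Fz 7.42 w 0.0231 gf 60.0
[([273, 267, 2, 1, 2], [273.5, 267.0]), ([122, 297, 9, 9, 66], [126.1, 301.2])]
[[120.5 124.  124.5 122.  123.  120.5 121.5 121.5 120.  124.5 121.  123. ]
 [122.5 126.  125.5 125.  124.5 127.5 124.  121.  124.  126.  126.  126.5]
 [122.5 125.  123.5 125.  125.5 127.5 125.  125.5 126.5 128.  127.5 126.5]
 [117.5 121.  117.5 120.5 120.5 123.  123.5 121.5 122.5 122.5 121.  124.5]
 [115.5 118.5 118.  120.5 115.  124.5 137.  127.5 116.  120.5 117.5 119. ]
 [118.  121.  118.5 120.5 157.  203.5 201.  179.  156.  136.  132.  130. ]
 [118.5 131.5 144.5 142.5 140.5 131.  128.  127.5 127.5 127.5 127.5 127.5]
 [130.  128.  127.5 127.5 127.5 127.5 127.5 127.5 127.5 127.5 127.5 127.5]
 [127.5 127.5 127.5 127.5 127.5 127.5 127.5 127.5 127.5 127.5 127.5 127.5]
 [127.5 127.5 127.5 127.5 127.5 127.5 127.5 127.5 127.5 127.5 127.5 127.5]]
[[177 139  55  59 119 170 171 170 172 173 174 171]
 [176 123  46  61 128 175 178 173 177 175 178 178]
 [168  93  44  85 147 176 177 178 179 175 180 180]
 [160  72  43  94 151 172 172 171 168 172 173 175]
 [152  58  42 102 161 169 168 170 169 167 168 170]
 [132  50  51 108 162 157 170 195 225 238 251 254]
 [111  48  61 121 184 208 218 249 255 255 255 255]
 [ 85  46 106 184 226 234 234 249 255 255 255 255]
 [ 70  40 125 217 236 235 237 235 248 254 254 255]
 [ 56  46 146 227 234 235 237 237 237 238 237 249]]
```

Emit:
step_arm(
  dp=[
    [0.001,0,0],
    [0.002,0,0],
    [0.002,0,0],
    [0.002,0,0],
    [0.002,0,0],
  ],
  turn=[
    [0,0,0],
    [0,0,0],
    [0,0,0],
    [0,0,0],
    [0,0,0],
  ],
)

```text
time_s: 13.5
position: [0.4852, 0.0379, 0.3514]
tool_rot: [[-0.189, 0.982, -0.0], [0.982, 0.189, -0.001], [-0.001, -0.0, -1.0]]
force: [-2.5, -2.5, 6.6]
gripper_width: 0.0235
grasp_force: 59.9
```

Emit:
step_arm(
  dp=[
    [0.001,0,0],
    [0.002,0,0],
    [0.002,0,0],
    [0.002,0,0],
    [0.002,0,0],
  ],
  turn=[
    [0,0,0],
    [0,0,0],
    [0,0,0],
    [0,0,0],
    [0,0,0],
  ],
)

```text
time_s: 14.0
position: [0.485, 0.0386, 0.3514]
tool_rot: [[-0.189, 0.982, -0.0], [0.982, 0.189, -0.001], [-0.001, -0.0, -1.0]]
force: [-1.7, -3.5, 7.8]
gripper_width: 0.0233
grasp_force: 59.9
```

Emit:
step_arm(
  dp=[
    [0.001,0,0],
    [0.002,0,0],
    [0.002,0,0],
    [0.002,0,0],
    [0.002,0,0],
  ],
  turn=[
    [0,0,0],
    [0,0,0],
    [0,0,0],
    [0,0,0],
    [0,0,0],
  ],
)

```text
time_s: 14.5
position: [0.4849, 0.0394, 0.3513]
tool_rot: [[-0.189, 0.982, -0.0], [0.982, 0.189, -0.001], [-0.001, -0.0, -1.0]]
force: [-2.0, -3.1, 6.7]
gripper_width: 0.0235
grasp_force: 59.9
```

Emit:
step_arm(
  dp=[
    [0.001,0,0],
    [0.002,0,0],
    [0.002,0,0],
    [0.002,0,0],
    [0.002,0,0],
  ],
  turn=[
    [0,0,0],
    [0,0,0],
    [0,0,0],
    [0,0,0],
    [0,0,0],
  ],
)

```text
time_s: 15.0
position: [0.4847, 0.0401, 0.3513]
tool_rot: [[-0.189, 0.982, -0.0], [0.982, 0.189, -0.001], [-0.001, -0.0, -1.0]]
force: [-2.3, -3.1, 7.1]
gripper_width: 0.0231
grasp_force: 59.9
```

```bash
python3 - <<'E'
from h import *
where();t=manip.snapshot('top');cv2.imwrite('pics/t6.png',t)
print(red(t,2));print(t[264:270,268:280,2]-0.5*t[264:270,268:280,1])
E
```

```text
t 15.0 along 0.0801 lat -0.0004 z 0.3513 Fu -2.62 Fl -2.87 Fz 7.11 w 0.0231 gf 59.9
[([273, 267, 2, 1, 2], [273.5, 267.0]), ([120, 297, 10, 9, 63], [124.4, 301.5])]
[[125.  123.5 126.  123.5 128.  126.  127.  124.5 125.5 124.5 126.  127.5]
 [117.5 118.5 120.  119.5 121.  123.  123.5 123.5 121.5 121.  121.5 121.5]
 [118.5 117.  119.5 118.5 117.  123.5 140.  127.  116.  122.5 120.  121. ]
 [120.5 118.  118.5 121.  160.  205.  198.5 178.5 155.  136.5 131.5 130. ]
 [120.  133.  144.5 143.  140.5 131.  128.5 128.  128.  127.5 127.5 127.5]
 [128.5 128.  127.5 127.5 127.5 127.5 127.5 127.5 127.5 127.5 127.5 127.5]]
```

The red nose stays visible while the drag has dropped from 6 N to 3 N, so the button is through. I'll release and measure the knob.

Emit:
step_arm(
  dp=[
    [0,0,0],
    [0,0,0],
    [0,0,0],
    [0,0,0],
    [0,0,0],
  ],
  turn=[
    [0,0,0],
    [0,0,0],
    [0,0,0],
    [0,0,0],
    [0,0,0],
  ],
  claw=1,
)

```text
time_s: 15.55
position: [0.4849, 0.041, 0.3509]
tool_rot: [[-0.189, 0.982, -0.0], [0.982, 0.189, 0.0], [0.0, -0.0, -1.0]]
force: [0.5, -0.7, 0.1]
gripper_width: 0.0856
grasp_force: 0.0
```

Emit:
step_arm(
  dp=[
    [0,0,-0.1],
    [0,0,-0.2],
    [0,0,-0.2],
    [0,0,-0.2],
    [0,0,-0.2],
  ],
  turn=[
    [0,0,0],
    [0,0,0],
    [0,0,0],
    [0,0,0],
    [0,0,0],
  ],
)

```text
time_s: 16.05
position: [0.4844, 0.041, 0.4302]
tool_rot: [[-0.189, 0.982, -0.002], [0.982, 0.189, -0.0], [0.0, -0.002, -1.0]]
force: [0.6, -0.0, -1.0]
gripper_width: 0.0853
grasp_force: 0.0
```

```bash
cat >> h.py <<'E'
PIV=O+.2505*U-.062*L
def ang(p): d=p-PIV; return np.arctan2(d@U,d@L),np.hypot(d@U,d@L)
def plank(th,r,z,s=None): # tool y tangential at angle th
    s=s or manip.read_state();e=np.cos(th)*L+np.sin(th)*U;t=-np.sin(th)*L+np.cos(th)*U
    R=np.stack([e,-t,[0,0,-1]],1);p=PIV+r*e;p[2]=z
    print("th",th,"dp",(s["tool_rot"].T@(p-s["position"])/.4).round(4).tolist(),"turn",(Ro.from_matrix(s["tool_rot"].T@R).as_rotvec()/np.pi).round(4).tolist(),p.round(4))
E
python3 - <<'E'
from h import *
import pickle
s=manip.read_state();where(s);print(s['qpos'].round(2))
t=manip.snapshot('top');cv2.imwrite('pics/t7.png',t);r=red(t,20);print(r)
for q in r:
    p=onz(ray('top',q[1]),.236);print(p.round(4),ang(p))
im=manip.snapshot('wrist');cv2.imwrite('pics/w7.png',im)
h=cv2.cvtColor(im,cv2.COLOR_BGR2HSV)
for q in red(im,5): p=onz(wray(s,q[1]),.236);print('wrist',q,p.round(4),ang(p))
print('PIV',PIV)
E
```

```text
t 16.05 along 0.081 lat -0.0005 z 0.4302 Fu -0.16 Fl 0.59 Fz -0.99 w 0.0853 gf 0.0
[-0.42  0.38  0.38  1.94 -0.19  0.86  0.25]
[]
PIV [0.39181668 0.1957463  0.        ]
```

View pics/w7.png

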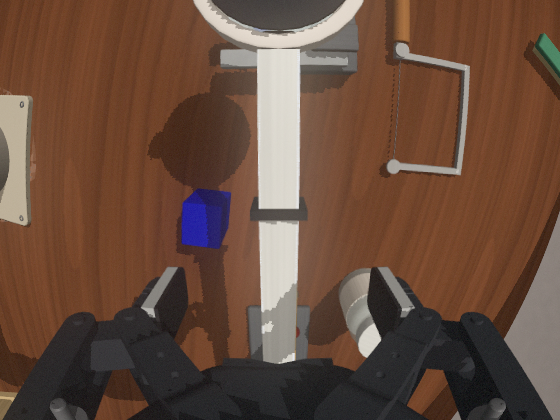

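The button shows at (300,332), standing out of the sleeve, and the lens ring is at top centre. The arm hides the knob from the top camera, so I'll use the earlier top picture for it.

```bash
python3 - <<'E'
from h import *
p=onz(ray('top',(124.4,301.5)),.236);print(p.round(4),ang(p))
p0=onz(ray('top',(173.6,293.2)),.236);print(p0.round(4),ang(p0+.0807*U), (p0-O)@U,(p0-O)@L)
plank(.1,.062,.44)
E
```

```text
[0.4516 0.207  0.236 ] (np.float64(-0.00421815019504775), np.float64(0.06080943540981647))
[0.4663 0.1269 0.236 ] (np.float64(-0.017703053633327578), np.float64(0.06008942423926674)) 0.1687362892627501 -0.0019199914707559282
th 0.1 dp [0.4394, -0.0001, -0.0253] turn [-0.0007, 0.0006, 0.4679] [0.4512 0.2135 0.44  ]
```

Emit:
step_arm(
  dp=[
    [0.1,0,0],
    [0.2,0,0],
    [0.3,0,0],
    [0.4,0,0],
    [0.4,0,0],
  ],
  turn=[
    [0,0,0.235],
    [0,0,0.235],
    [0,0,0.235],
    [0,0,0.235],
    [0,0,0.235],
  ],
  claw=0.35,
)

```text
time_s: 16.65
position: [0.4529, 0.2041, 0.4295]
tool_rot: [[0.518, 0.855, -0.003], [0.855, -0.518, 0.001], [-0.0, -0.003, -1.0]]
force: [1.0, -0.6, -0.0]
gripper_width: 0.0299
grasp_force: 0.0
```

Emit:
step_arm(
  dp=[
    [0,0,0],
    [0,0,0],
    [0,0,0],
    [0,0,0],
    [0,0,0],
  ],
  turn=[
    [0,0,0.235],
    [0,0,0.235],
    [0,0,0.235],
    [0,0,0.235],
    [0,0,0.235],
  ],
)

```text
time_s: 17.15
position: [0.4544, 0.198, 0.43]
tool_rot: [[0.962, 0.275, -0.002], [0.275, -0.962, -0.001], [-0.002, 0.001, -1.0]]
force: [-0.5, -0.3, -0.6]
gripper_width: 0.03
grasp_force: 0.0
```

```bash
python3 - <<'E'
from h import *
s=manip.read_state();where(s);print(s['qpos'].round(2));plank(0,.062,.392)
im=manip.snapshot('wrist');cv2.imwrite('pics/w8.png',im)
for q in red(im,5): p=onz(wray(s,q[1]),.236);print('wrist',q,p.round(4),ang(p))
E
```

```text
t 17.15 along 0.2408 lat -0.0001 z 0.43 Fu -0.18 Fl -0.5 Fz -0.64 w 0.03 gf 0.0
[-1.    0.47  0.77  1.92 -0.41  0.92 -1.31]
th 0 dp [0.0027, -0.0241, 0.0951] turn [0.0003, 0.0006, 0.0277] [0.4527 0.2075 0.392 ]
wrist ([245, 231, 26, 33, 580], [257.1, 248.7]) [0.4555 0.211  0.236 ] (np.float64(0.043709495637644154), np.float64(0.06548403579495307))
wrist ([549, 234, 7, 4, 22], [552.2, 235.5]) [0.5161 0.0101 0.236 ] (np.float64(-1.1721473944857244), np.float64(0.22338890748899032))
```

View pics/w8.png

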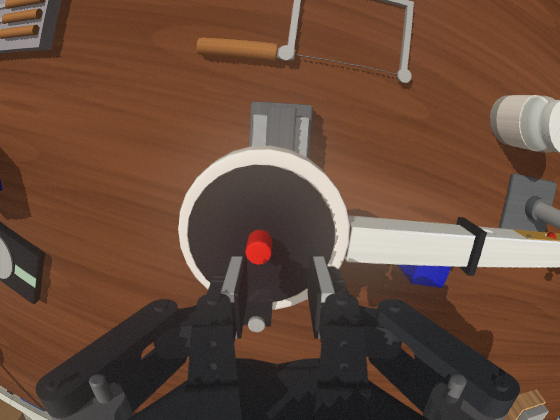

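The red knob's top is at about (258,252), between the fingers, with the pivot screw at (257,324). The cover is nearly shut over the lens. I'll lower the half-open fingers around the knob.

Emit:
step_arm(
  dp=[
    [0.003,-0.029,0],
    [0.003,-0.029,0.04],
    [0.003,-0.029,0.092],
    [0.003,-0.029,0.092],
    [0.003,-0.029,0.092],
  ],
  turn=[
    [0,0,0.028],
    [0,0,0.028],
    [0,0,0.028],
    [0,0,0.028],
    [0,0,0.028],
  ],
)

```text
time_s: 17.7
position: [0.4526, 0.2092, 0.3939]
tool_rot: [[0.981, 0.196, -0.001], [0.196, -0.981, -0.001], [-0.001, 0.001, -1.0]]
force: [-0.4, -0.1, -0.7]
gripper_width: 0.0297
grasp_force: 0.0
```

```bash
python3 - <<'E'
from h import *
s=manip.read_state();where(s);print(ang(s['position']))
o=onz(wray(s,(257,324)),.218)
im=manip.snapshot('wrist');cv2.imwrite('pics/w9.png',im)
for q in red(im,15): p=onz(wray(s,q[1]),.23);print('wrist',q,p.round(4),ang(p))
for th in(.2,.4,.6,.8,1.0,1.2,1.4,1.6,1.7,1.8,1.85):plank(th,.062,.392)
E
```

```text
t 17.7 along 0.2522 lat 0.0002 z 0.3939 Fu -0.0 Fl -0.44 Fz -0.7 w 0.0297 gf 0.0
(np.float64(0.027388812446925974), np.float64(0.06224067553503784))
wrist ([265, 258, 30, 42, 818], [277.6, 281.1]) [0.4537 0.2106 0.23  ] (np.float64(0.04451537554497044), np.float64(0.06359920449491421))
th 0.2 dp [-0.0042, -0.0267, 0.0063] turn [0.0001, -0.0, -0.0618] [0.4491 0.2194 0.392 ]
th 0.4 dp [-0.0131, -0.0563, 0.0063] turn [0.0001, -0.0, -0.1255] [0.4433 0.2303 0.392 ]
th 0.6 dp [-0.0278, -0.0835, 0.0063] turn [0.0001, 0.0, -0.1892] [0.4354 0.2398 0.392 ]
th 0.8 dp [-0.0476, -0.1073, 0.0062] turn [0.0001, 0.0, -0.2528] [0.4258 0.2476 0.392 ]
th 1.0 dp [-0.0717, -0.1267, 0.0062] turn [0.0001, 0.0, -0.3165] [0.4148 0.2533 0.392 ]
th 1.2 dp [-0.0992, -0.1409, 0.0062] turn [0.0001, 0.0, -0.3801] [0.4029 0.2567 0.392 ]
th 1.4 dp [-0.129, -0.1493, 0.0062] turn [0.0001, 0.0001, -0.4438] [0.3906 0.2577 0.392 ]
th 1.6 dp [-0.1599, -0.1517, 0.0062] turn [0.0001, 0.0001, -0.5075] [0.3783 0.2562 0.392 ]
th 1.7 dp [-0.1753, -0.1506, 0.0062] turn [0.0001, 0.0001, -0.5393] [0.3723 0.2546 0.392 ]
th 1.8 dp [-0.1906, -0.1479, 0.0062] turn [0.0001, 0.0001, -0.5711] [0.3665 0.2523 0.392 ]
th 1.85 dp [-0.1981, -0.146, 0.0062] turn [0.0001, 0.0001, -0.587] [0.3637 0.251  0.392 ]
```

Emit:
step_arm(
  dp=[
    [-0.002,-0.016,0.002],
    [-0.006,-0.036,0.003],
    [-0.013,-0.056,0.003],
    [-0.02,-0.07,0.003],
    [-0.028,-0.0835,0.003],
  ],
  turn=[
    [0,0,-0.038],
    [0,0,-0.08],
    [0,0,-0.1255],
    [0,0,-0.157],
    [0,0,-0.189],
  ],
)

```text
time_s: 18.25
position: [0.4357, 0.2396, 0.3941]
tool_rot: [[0.701, 0.713, 0.003], [0.713, -0.701, 0.0], [0.002, 0.002, -1.0]]
force: [0.4, -1.7, -1.1]
gripper_width: 0.03
grasp_force: 0.9
```

```bash
python3 - <<'E'
from h import *
s=manip.read_state();where(s);print(ang(s['position']))
im=manip.snapshot('wrist');cv2.imwrite('pics/w10.png',im)
for q in red(im,15): p=onz(wray(s,q[1]),.23);print('wrist',q,p.round(4),ang(p))
for th in(.6,.7,.8,.9,1.0,1.1,1.2):plank(th,.062,.393)
E
```

```text
t 18.25 along 0.2853 lat -0.0106 z 0.3941 Fu -1.69 Fl 0.05 Fz -1.15 w 0.03 gf 0.9
(np.float64(0.5942629619575793), np.float64(0.06207210526843832))
wrist ([279, 260, 30, 43, 1005], [292.6, 282.1]) [0.4418 0.2362 0.23  ] (np.float64(0.48874288805795413), np.float64(0.06428278543946706))
th 0.6 dp [-0.0006, 0.0017, 0.0027] turn [0.0001, -0.0006, 0.0025] [0.4354 0.2398 0.393 ]
th 0.7 dp [-0.0012, -0.0138, 0.0027] turn [0.0002, -0.0006, -0.0293] [0.4308 0.244  0.393 ]
th 0.8 dp [-0.0034, -0.0291, 0.0027] turn [0.0002, -0.0006, -0.0612] [0.4258 0.2476 0.393 ]
th 0.9 dp [-0.0071, -0.0442, 0.0027] turn [0.0002, -0.0006, -0.093] [0.4204 0.2507 0.393 ]
th 1.0 dp [-0.0123, -0.0588, 0.0026] turn [0.0003, -0.0006, -0.1248] [0.4148 0.2533 0.393 ]
th 1.1 dp [-0.019, -0.0728, 0.0026] turn [0.0003, -0.0006, -0.1567] [0.4089 0.2553 0.393 ]
th 1.2 dp [-0.027, -0.086, 0.0026] turn [0.0003, -0.0006, -0.1885] [0.4029 0.2567 0.393 ]
```

Working: the knob follows at about 0.49 rad, as expected.

Emit:
step_arm(
  dp=[
    [-0.001,-0.014,0],
    [-0.005,-0.036,0.002],
    [-0.012,-0.058,0.002],
    [-0.019,-0.073,0.002],
    [-0.027,-0.086,0.002],
  ],
  turn=[
    [0,0,-0.03],
    [0,0,-0.077],
    [0,0,-0.124],
    [0,0,-0.156],
    [0,0,-0.188],
  ],
)

```text
time_s: 18.8
position: [0.404, 0.2565, 0.3934]
tool_rot: [[0.187, 0.982, 0.004], [0.982, -0.187, 0.001], [0.002, 0.003, -1.0]]
force: [2.5, 0.4, -0.0]
gripper_width: 0.0298
grasp_force: 1.0
```

```bash
python3 - <<'E'
from h import *
s=manip.read_state();where(s);print(ang(s['position']))
im=manip.snapshot('wrist');cv2.imwrite('pics/w11.png',im)
for q in red(im,15): p=onz(wray(s,q[1]),.23);print('wrist',q,p.round(4),ang(p))
for th in(1.2,1.3,1.4,1.5,1.6,1.7,1.75,1.8):plank(th,.062,.393)
E
```

```text
t 18.8 along 0.3079 lat -0.0385 z 0.3934 Fu -0.09 Fl 2.52 Fz -0.03 w 0.0298 gf 1.0
(np.float64(1.1823012548288538), np.float64(0.06200158579080946))
wrist ([279, 261, 30, 43, 771], [292.3, 282.6]) [0.412  0.2571 0.23  ] (np.float64(1.0610239772092462), np.float64(0.06456198267733188))
th 1.2 dp [-0.0003, -0.0004, 0.0009] turn [0.0006, -0.0007, -0.0012] [0.4029 0.2567 0.393 ]
th 1.3 dp [-0.0011, -0.0159, 0.0008] turn [0.0007, -0.0007, -0.033] [0.3968 0.2575 0.393 ]
th 1.4 dp [-0.0035, -0.0312, 0.0008] turn [0.0007, -0.0007, -0.0649] [0.3906 0.2577 0.393 ]
th 1.5 dp [-0.0074, -0.0462, 0.0008] turn [0.0007, -0.0006, -0.0967] [0.3844 0.2573 0.393 ]
th 1.6 dp [-0.0128, -0.0607, 0.0007] turn [0.0008, -0.0006, -0.1285] [0.3783 0.2562 0.393 ]
th 1.7 dp [-0.0195, -0.0746, 0.0007] turn [0.0008, -0.0005, -0.1604] [0.3723 0.2546 0.393 ]
th 1.75 dp [-0.0235, -0.0813, 0.0007] turn [0.0008, -0.0005, -0.1763] [0.3694 0.2535 0.393 ]
th 1.8 dp [-0.0277, -0.0878, 0.0006] turn [0.0008, -0.0005, -0.1922] [0.3665 0.2523 0.393 ]
```

Emit:
step_arm(
  dp=[
    [-0.001,-0.016,0],
    [-0.005,-0.039,0],
    [-0.0128,-0.0607,0],
    [-0.0195,-0.0746,0],
    [-0.0235,-0.0813,0],
  ],
  turn=[
    [0,0,-0.033],
    [0,0,-0.08],
    [0,0,-0.1285],
    [0,0,-0.16],
    [0,0,-0.176],
  ],
)

```text
time_s: 19.35
position: [0.37, 0.254, 0.3933]
tool_rot: [[-0.355, 0.935, 0.003], [0.935, 0.355, 0.003], [0.002, 0.004, -1.0]]
force: [1.5, 2.6, -0.1]
gripper_width: 0.0297
grasp_force: 1.1
```

```bash
python3 - <<'E'
from h import *
s=manip.read_state();where(s);print(ang(s['position']))
im=manip.snapshot('wrist');cv2.imwrite('pics/w12.png',im)
for q in red(im,15): p=onz(wray(s,q[1]),.23);print('wrist',q,p.round(4),ang(p))
for th in(1.75,1.8,1.85,1.9):plank(th,.062,.393)
E
```

```text
t 19.35 along 0.3118 lat -0.0724 z 0.3933 Fu 2.32 Fl 1.96 Fz -0.14 w 0.0297 gf 1.1
(np.float64(1.738738299803613), np.float64(0.06219410756723668))
wrist ([291, 261, 6, 11, 27], [293.2, 266.7]) [0.3748 0.2664 0.23  ] (np.float64(1.6160617974824738), np.float64(0.07264157047211617))
wrist ([288, 271, 11, 8, 24], [293.1, 275.0]) [0.3764 0.2624 0.23  ] (np.float64(1.6076040889167444), np.float64(0.06839662623746685))
th 1.75 dp [-0.0003, -0.001, 0.0007] turn [0.001, -0.0005, -0.002] [0.3694 0.2535 0.393 ]
th 1.8 dp [-0.0006, -0.0087, 0.0006] turn [0.001, -0.0005, -0.0179] [0.3665 0.2523 0.393 ]
th 1.85 dp [-0.0012, -0.0164, 0.0006] turn [0.001, -0.0004, -0.0338] [0.3637 0.251  0.393 ]
th 1.9 dp [-0.0022, -0.0241, 0.0006] turn [0.001, -0.0004, -0.0498] [0.361  0.2495 0.393 ]
```

Emit:
step_arm(
  dp=[
    [0,-0.004,0],
    [-0.0006,-0.009,0],
    [-0.001,-0.012,0],
    [-0.001,-0.015,0],
    [-0.001,-0.015,0],
  ],
  turn=[
    [0,0,-0.009],
    [0,0,-0.018],
    [0,0,-0.025],
    [0,0,-0.031],
    [0,0,-0.031],
  ],
)

```text
time_s: 19.9
position: [0.3638, 0.2508, 0.3922]
tool_rot: [[-0.444, 0.896, -0.0], [0.896, 0.444, -0.0], [-0.0, -0.0, -1.0]]
force: [0.3, 1.5, 0.8]
gripper_width: 0.0298
grasp_force: 0.7
```

Still free (1.5 N), so a little further to feel the stop.

Emit:
step_arm(
  dp=[
    [0,-0.003,0],
    [0,-0.006,0],
    [-0.0005,-0.008,0],
    [-0.0005,-0.008,0],
    [-0.0005,-0.008,0],
  ],
  turn=[
    [0,0,-0.006],
    [0,0,-0.012],
    [0,0,-0.016],
    [0,0,-0.016],
    [0,0,-0.016],
  ],
)

```text
time_s: 20.4
position: [0.3616, 0.2494, 0.3923]
tool_rot: [[-0.488, 0.873, 0.001], [0.873, 0.488, 0.0], [-0.0, 0.001, -1.0]]
force: [4.8, 2.1, -1.9]
gripper_width: 0.0297
grasp_force: 2.4
```

```bash
python3 - <<'E'
from h import *
s=manip.read_state();where(s);print(ang(s['position']))
E
```

```text
t 20.4 along 0.3089 lat -0.0815 z 0.3923 Fu 1.11 Fl 5.09 Fz -1.88 w 0.0297 gf 2.4
(np.float64(1.8926952098751881), np.float64(0.06160387337695527))
```

The force rose to 5 N, so the cover is at its stop. I'll re-centre, lift clear and look.

Emit:
step_arm(
  dp=[
    [0,0.017,0],
    [0,0.017,0],
    [0,0.017,-0.05],
    [0,0.017,-0.15],
    [0,0.017,-0.25],
  ],
  turn=[
    [0,0,0],
    [0,0,0],
    [0,0,0],
    [0,0,0],
    [0,0,0],
  ],
)

```text
time_s: 20.9
position: [0.3661, 0.2522, 0.4925]
tool_rot: [[-0.489, 0.872, -0.004], [0.872, 0.489, -0.003], [-0.001, -0.005, -1.0]]
force: [0.8, 0.3, 0.4]
gripper_width: 0.0295
grasp_force: 0.0
```

Emit:
step_arm(
  dp=[
    [-0.1,0.1,0],
    [-0.2,0.2,0],
    [-0.2,0.2,0],
    [-0.2,0.2,0],
    [-0.2,0.2,0],
  ],
  turn=[
    [0,0,0],
    [0,0,0],
    [0,0,0],
    [0,0,0],
    [0,0,0],
  ],
)

```text
time_s: 21.4
position: [0.4747, 0.2223, 0.4913]
tool_rot: [[-0.489, 0.872, -0.004], [0.872, 0.489, -0.001], [0.001, -0.004, -1.0]]
force: [-0.9, 0.6, 0.1]
gripper_width: 0.0298
grasp_force: 0.0
```

```bash
python3 - <<'E'
from h import *
s=manip.read_state();where(s)
im=manip.snapshot('wrist');cv2.imwrite('pics/w13.png',im);t=manip.snapshot('top');cv2.imwrite('pics/t13.png',t)
for q in red(im,15): p=onz(wray(s,q[1]),.234);print('wrist',q,p.round(4),ang(p))
for q in red(t,2): p=onz(ray('top',q[1]),.236);print('top',q,p.round(4),ang(p))
cv2.imwrite('pics/both.png',np.hstack([cv2.resize(t,(400,300)),cv2.resize(im,(400,300))]))
E
```

```text
t 21.4 along 0.2608 lat 0.0244 z 0.4913 Fu 0.72 Fl -0.82 Fz 0.08 w 0.0298 gf 0.0
wrist ([161, 105, 24, 20, 313], [171.2, 113.6]) [0.3703 0.2552 0.234 ] (np.float64(1.7265340046204756), np.float64(0.06326152659622743))
top ([273, 267, 2, 1, 2], [273.5, 267.0]) [ 0.5118 -0.0364  0.236 ] (np.float64(-1.2849023382665958), np.float64(0.261372627060093))
top ([89, 349, 12, 10, 80], [94.3, 353.1]) [0.3689 0.2501 0.236 ] (np.float64(1.7788214580208068), np.float64(0.05894848024645928))
```

View pics/both.png

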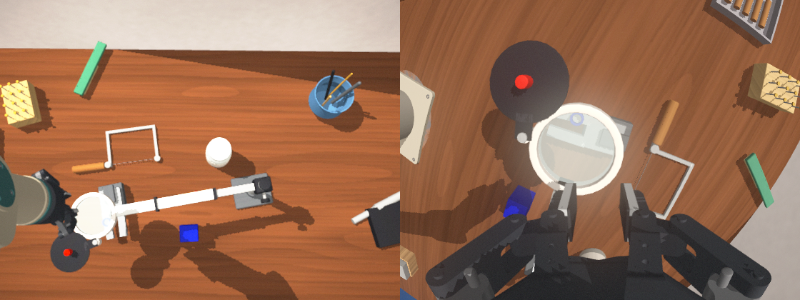

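The cover is swung right off the lens (knob at (522,82) on the right, about 1.73-1.78 rad), and the lens is clear. The button still shows out, and the saw, jar and wax block are in place.

```bash
python3 -c "
from bench import manip
print(manip.sign_off())"
```

```text
the job is handed in; nothing more can be done
None
```

I handed the job in at about 21 s: the sleeve is drawn out about 80 mm with the button standing out of the working hole, and the cover is at its stop, about 1.75 rad. I didn't pull on against the hole's far edge; I judged the lock from the drag dropping from 6 N to 3 N and the red nose showing in the pictures. The sign-off returned no verdict.

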